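# Weed out the blown fish tins

### The arm

A 6-joint arm with a two-finger parallel gripper is mounted at the origin on the work surface. World frame = base frame: x ahead of the robot, y to its left, z up, the work surface at z = 0. Lengths are in m, angles in rad, forces in N, time in s.
With the tool pointing down it reaches from about 0.35 to 0.85 m from the base axis. Payload 8.1 kg.
Tool frame: the origin (TCP) lies midway between the tips of the shut fingers; the grasp point (between the pads) lies 19 mm behind it; z points along the fingers, y is the line along which they close (so a half turn about z gives the same grasp; the last joint's range is limited). The gripper opens to 85 mm and grips with 20 to 120 N. Pads are 22 mm wide; open, the fingers measure 114 mm over their backs; the gripper's body (76 mm by 85 mm) begins 54 mm behind the grasp point. The pads swing forward as they close: fully open they stand 13 mm farther back than shut.
Start: joints at [-1.318, 0.13, 1.488, -0, 1.523, -0.085], TCP at [0.199, -0.566, 0.2] pointing down, gripper open.
Joint ranges: [-2.96, 2.96], [-0.89, 2.26], [0.02, 2.5], [-1.34, 4.48], [0, 2.73], [-2.66, 2.66]. Speed limits (rad/s): [2.39, 2.39, 2.79, 3.14, 3.14, 3.14].

### API

Orientations are given as a 3x3 rotation matrix whose columns are the frame's x, y, z axes.
In Python, from rig import robot, eyes gives the robot as it stands.
- The arm moves only by the tool play_rows, never from a script. Its argument "increments" is a list of rows, each an object with "claw": the finger opening in m, from 0 to 0.0854; "travel": the shift along the world's x, y, z in m, a list of three; "twist": the turn about the world's z in degrees. A call has 1 to 20 rows; each row is the pose to reach, as a shift and turn from the pose commanded when the call began; what a row does not reach only later rows make up. A row lasts 1/8 s, in which the tool goes at most 62.5 mm and 10.7 degrees, less where a joint would pass 70% of its speed; a pose out of reach is approached as far as the arm can. A call with a gripper value outside its range is refused whole. The fingers move at their own pace and stop on an object; "squeeze" is the grip in N (left out, the last holds). Time passes only in rows, so rows that repeat a pose let the fingers close. It gives the time, the measured TCP pose, the force, the opening and the grip force at its end, in the units of the state.
- robot.sense(): the state, without advancing time (a new reading comes with each control period).
- eyes.camera(name): name is "side" or "top"; returns the picture (400x640x3 uint8, red, green, blue); there is no depth.
- eyes.get_calibration(name): a dict with "fx", "fy", "cx", "cy" (pixels), "xyz" and "rotation" of the camera in the world. Camera axes: x right, y up, looking along -z (the intrinsics and any distortion apply to the point x, -y, -z); pixel columns grow to the right and rows downward; lengths in m; the calibration is good to about 2 mm. A picture is of the moment at which its call begins. get_calibration takes no time and is no camera call.
- robot.hand_in(): hands the job in; it is judged then, once.
Trained networks look in the newest picture that a camera, given by its name, has taken for a name from the list of things; names that differ only in an ending like _2 or _b are one class to them, and where a whole thing is asked for, a point or a joint stands for the part that bears it (a point fixed in the world has none). Each returns a list of dicts, best first, with "conf" (0 to 1); they miss things now and then, are a little off and sometimes report something else, mostly with a low value. They report only what shows in the picture. A call takes as long as a camera call. They do not tell look-alikes from the thing itself.
- eyes.spot_in(camera, name): "rect" ([centre column, centre row, width, height] in pixels, round what is visible of it).
- eyes.silhouettes(camera, name): "mask" (400x640 bool, what is visible of it) and "rect" ([centre column, centre row, width, height] in pixels, round what is visible of it).
- eyes.landmark_of(camera, name): "pixel" ([column, row] in pixels: a listed point, or the origin of a listed thing).
The state is a dict: "clock": time; "joints": joint angles; "dq": joint speeds; "tau": joint torques, N m; "tool_pos": TCP position; "tcp_rot": TCP orientation; "contact_force": force on the tool from outside, world axes, zero at the start; "moment": the same for the moment, N m; "grip_width": finger opening in m; "grasp_force": force on a finger pad.
Only numpy, scipy, OpenCV 4.12 (cv2) and the standard library are available. Lean on these libraries where they do the work, as an engineer would, in place of code of your own. Each camera call takes 0.05 s, during which the arm holds its last target. There are 200 camera calls.

### The job

Some of the oblong fish tins on the worktop have blown: their bases bulge, so they rock when pressed at the rim, while sound tins stand steady. Find them by pressing down on the tins at the end of the rim, and set every tin that rocks, right way up, on the floor of the white roasting tin in case it leaks; never drop or tip a tin over. Leave the steady tins, and everything else on the worktop, where they stand.

Things in the scene. Friction and masses are not known exactly. Their poses are not given: they have to be found in the camera images.
- tin_a: First of four like oblong tins, gold lid, kraft sleeve: 120 mm long (x axis), 64 wide (y), 34 high to its raised 4 mm wide rim (lid 2.5 lower), 0.2-0.3 kg; origin: centre of underside, z up. May be sound or blown, its name does not tell. Sound: stands flat, does not give. Blown: stands level on a bulge; 2-4 N down on the rim at either end tips it 0.11 rad, that end sinking 5 mm, till let go
- tin_b: Second of four like oblong tins, gold lid, kraft sleeve: 120 mm long (x axis), 64 wide (y), 34 high to its raised 4 mm wide rim (lid 2.5 lower), 0.2-0.3 kg; origin: centre of underside, z up. May be sound or blown, its name does not tell. Sound: stands flat, does not give. Blown: stands level on a bulge; 2-4 N down on the rim at either end tips it 0.11 rad, that end sinking 5 mm, till let go
- tin_c: Third of four like oblong tins, gold lid, kraft sleeve: 120 mm long (x axis), 64 wide (y), 34 high to its raised 4 mm wide rim (lid 2.5 lower), 0.2-0.3 kg; origin: centre of underside, z up. May be sound or blown, its name does not tell. Sound: stands flat, does not give. Blown: stands level on a bulge; 2-4 N down on the rim at either end tips it 0.11 rad, that end sinking 5 mm, till let go
- tin_d: Fourth of four like oblong tins, gold lid, kraft sleeve: 120 mm long (x axis), 64 wide (y), 34 high to its raised 4 mm wide rim (lid 2.5 lower), 0.2-0.3 kg; origin: centre of underside, z up. May be sound or blown, its name does not tell. Sound: stands flat, does not give. Blown: stands level on a bulge; 2-4 N down on the rim at either end tips it 0.11 rad, that end sinking 5 mm, till let go
- roasting_tin: white enamel roasting tin with a dark rolled rim, empty, standing loose on the worktop: outside 280 mm along its x axis, 250 mm along y, 45 mm high, walls and floor 4 mm thick, 0.95 kg; origin: centre of its underside, z up. Two tins fit side by side, their length along its x axis, centred 52 mm either side of its middle
- tin_a_base: the base panel of tin_a, in the middle of its underside inside the bottom seam, not seen from above; it moves with tin_a and has the same origin and axes. In a sound tin it is recessed, clear of the surface under the tin; in a blown tin it bulges below the seam and carries the tin
- tin_b_base: the base panel of tin_b, in the middle of its underside inside the bottom seam, not seen from above; it moves with tin_b and has the same origin and axes. In a sound tin it is recessed, clear of the surface under the tin; in a blown tin it bulges below the seam and carries the tin
- tin_c_base: the base panel of tin_c, in the middle of its underside inside the bottom seam, not seen from above; it moves with tin_c and has the same origin and axes. In a sound tin it is recessed, clear of the surface under the tin; in a blown tin it bulges below the seam and carries the tin
- tin_d_base: the base panel of tin_d, in the middle of its underside inside the bottom seam, not seen from above; it moves with tin_d and has the same origin and axes. In a sound tin it is recessed, clear of the surface under the tin; in a blown tin it bulges below the seam and carries the tin
- ramekin: white ceramic ramekin, 64 mm across, 42 mm high; stands on the worktop and is to be left alone; the origin is at its underside
- salt_pot: round wooden salt pot with a lid, 68 mm across, 53 mm high; stands on the worktop and is to be left alone; the origin is at its underside
- mug: white ceramic mug, 80 mm across, 85 mm high, handle on its +y side; stands on the worktop and is to be left alone; the origin is at its underside
- tin_opener: tin opener lying flat, 180 mm long (its x axis), 32 mm high at the key; stands on the worktop and is to be left alone; the origin is at its underside
- wooden_spoon: wooden spoon lying flat, 250 mm long (its x axis); stands on the worktop and is to be left alone; the origin is at its underside
Mind the look-alikes: they are no part of the job. What is shaped like the tin_b but orange or red is not meant.

How it is judged:
On the way:
1. a blown tin standing on the worktop has been pressed by the fingers so that it rocks (tilts more than 0.06 rad under the press) (((angle between tin_a's own z axis and vertical above 0.06 rad and contact force between the fingers and tin_a above 0.3 N and height (world z) of tin_a below 0.012 m and contact force between tin_a_base and table above 0.2 N) or (angle between tin_b's own z axis and vertical above 0.06 rad and contact force between the fingers and tin_b above 0.3 N and height (world z) of tin_b below 0.012 m and contact force between tin_b_base and table above 0.2 N) or (angle between tin_c's own z axis and vertical above 0.06 rad and contact force between the fingers and tin_c above 0.3 N and height (world z) of tin_c below 0.012 m and contact force between tin_c_base and table above 0.2 N) or (angle between tin_d's own z axis and vertical above 0.06 rad and contact force between the fingers and tin_d above 0.3 N and height (world z) of tin_d below 0.012 m and contact force between tin_d_base and table above 0.2 N))), for 0.04 s.
At the end, for the whole second after the job is handed in: each tin is at rest: a blown one upright (0.3 rad) on its bulge on the roasting tin's floor (origin within 110 mm of its middle along its x, 95 mm along its y, under 20 mm up), a sound one level on the worktop within 40 mm of its start; roasting tin flat on the worktop (((x of tin_a in the frame of roasting_tin between -0.11 and 0.11 m and y of tin_a in the frame of roasting_tin between -0.095 and 0.095 m and z of tin_a in the frame of roasting_tin between 0 and 0.02 m and angle between tin_a's own z axis and vertical below 0.3 rad and contact force between tin_a_base and roasting_tin above 0.3 N) or (distance of tin_a from where it was at the start of the episode below 0.04 m and angle between tin_a's own z axis and vertical below 0.08 rad and contact force between tin_a_base and table below 0.1 N and contact force between tin_a and table above 0.3 N)) and linear speed of each of tin_a, tin_b, tin_c, tin_d below 0.05 m/s and ((x of tin_b in the frame of roasting_tin between -0.11 and 0.11 m and y of tin_b in the frame of roasting_tin between -0.095 and 0.095 m and z of tin_b in the frame of roasting_tin between 0 and 0.02 m and angle between tin_b's own z axis and vertical below 0.3 rad and contact force between tin_b_base and roasting_tin above 0.3 N) or (distance of tin_b from where it was at the start of the episode below 0.04 m and angle between tin_b's own z axis and vertical below 0.08 rad and contact force between tin_b_base and table below 0.1 N and contact force between tin_b and table above 0.3 N)) and ((x of tin_c in the frame of roasting_tin between -0.11 and 0.11 m and y of tin_c in the frame of roasting_tin between -0.095 and 0.095 m and z of tin_c in the frame of roasting_tin between 0 and 0.02 m and angle between tin_c's own z axis and vertical below 0.3 rad and contact force between tin_c_base and roasting_tin above 0.3 N) or (distance of tin_c from where it was at the start of the episode below 0.04 m and angle between tin_c's own z axis and vertical below 0.08 rad and contact force between tin_c_base and table below 0.1 N and contact force between tin_c and table above 0.3 N)) and ((x of tin_d in the frame of roasting_tin between -0.11 and 0.11 m and y of tin_d in the frame of roasting_tin between -0.095 and 0.095 m and z of tin_d in the frame of roasting_tin between 0 and 0.02 m and angle between tin_d's own z axis and vertical below 0.3 rad and contact force between tin_d_base and roasting_tin above 0.3 N) or (distance of tin_d from where it was at the start of the episode below 0.04 m and angle between tin_d's own z axis and vertical below 0.08 rad and contact force between tin_d_base and table below 0.1 N and contact force between tin_d and table above 0.3 N)) and angle between roasting_tin's own z axis and vertical below 0.05 rad and height (world z) of roasting_tin below 0.01 m); the robot touches nothing.
It fails at once if a tin is knocked over (angle between any of tin_a, tin_b, tin_c, tin_d's own z axis and vertical above 0.7 rad).
It fails at once if a tin is dropped or thrown (moves faster than 0.7 m/s out of the gripper: a fall of about 25 mm) ((linear speed of tin_a above 0.7 m/s and contact force between the fingers and tin_a below 0.05 N) or (linear speed of tin_b above 0.7 m/s and contact force between the fingers and tin_b below 0.05 N) or (linear speed of tin_c above 0.7 m/s and contact force between the fingers and tin_c below 0.05 N) or (linear speed of tin_d above 0.7 m/s and contact force between the fingers and tin_d below 0.05 N)).
It fails at once if one of the other things on the worktop is pushed more than 40 mm or knocked over (distance of any of ramekin, salt_pot, mug, tin_opener, wooden_spoon from where it was at the start of the episode above 0.04 m).
It also fails if it takes over 72 s, if anything falls off the work surface, if the arm or the gripper's body presses on something with over 40 N, if the wrist force passes 120 N, or if a joint passes its speed limit or range.

## Working session

There is one attempt and no reset: what is moved stays moved. The work goes in short steps, Python scripts to look and compute and a tool call to move; the robot and the scene stay as the last step left them, time stands still between calls to the robot, and variables do not carry over. Pictures are saved under pics/ and viewed, at most 12 in all, crops included, and the job is handed in when it is done.

Besides the shell and the picture viewer there is one more tool, called after ">>>" as name(argument=value, ...) on one line, values as JSON. play_rows: Moves the arm, as the interface text tells. Its arguments: {"type":"object","properties":{"increments":{"type":"array","items":{"type":"object","properties":{"claw":{"type":"number"},"travel":{"type":"array","items":{"type":"number"}},"twist":{"type":"number"}}}},"squeeze":{"type":"number"}},"required":["increments"]}

```bash
mkdir -p pics
cat > h.py <<'E'
import numpy as np, cv2
from rig import robot, eyes
def px2w(cam,uv,z):
    c=eyes.get_calibration(cam);R=np.array(c["rotation"]);o=np.array(c["xyz"])
    d=R@np.array([(uv[0]-c["cx"])/c["fx"],-(uv[1]-c["cy"])/c["fy"],-1.])
    return o+d*(z-o[2])/d[2]
def save(cam,n):
    im=eyes.camera(cam);cv2.imwrite(f"pics/{n}.png",im[:,:,::-1]);return im
E
python3 - <<'E'
from h import *
save("top","t0");save("side","s0")
print(eyes.get_calibration("top"))
for n,z in [("tin_a",.034),("roasting_tin",.045)]:
    for d in eyes.silhouettes("top",n):
        m=d["mask"].astype(np.uint8)
        c=max(cv2.findContours(m,0,2)[0],key=cv2.contourArea)
        w=np.array([px2w("top",p[0],z)[:2] for p in c],np.float32)
        (x,y),(a,b),t=cv2.minAreaRect(w)
        if a<b:a,b,t=b,a,t+90
        print(n,round(d["conf"],2),np.round(d["rect"]),"c",round(x,4),round(y,4),"size",round(a,3),round(b,3),"ang",round((t+90)%180-90,1))
E
```

```text
{'fx': 398.22669787281984, 'fy': 398.22669787281984, 'cx': 317.18083185852817, 'cy': 199.50299985371387, 'xyz': array([ 0.43184402, -0.05833311,  1.2573179 ]), 'rotation': array([[-0.02781788,  0.99760145, -0.06338378],
       [-0.99958902, -0.02732196,  0.00867759],
       [ 0.00692501,  0.06359912,  0.9979515 ]])}
tin_a 0.94 [276. 215.  22.  41.] c 0.4763 0.0569 size 0.12 0.064 ang -1.6
tin_a 0.76 [404. 176.  29.  46.] c 0.576 -0.3383 size 0.12 0.07 ang 11.7
tin_a 0.68 [322. 171.  26.  41.] c 0.5964 -0.0834 size 0.123 0.064 ang -5.1
tin_a 0.68 [362. 213.  26.  45.] c 0.4634 -0.2045 size 0.121 0.066 ang -10.2
tin_a 0.68 [417. 226.  40.  26.] c 0.4235 -0.3661 size 0.123 0.062 ang 73.3
tin_a 0.56 [380. 280.  33.  41.] c 0.2643 -0.2488 size 0.123 0.073 ang -36.7
tin_a 0.55 [443. 288.  41.  36.] c 0.2335 -0.4431 size 0.129 0.068 ang 52.0
roasting_tin 0.96 [191. 215.  94.  93.] c 0.4756 0.3164 size 0.292 0.269 ang -4.0
```

```bash
python3 -c "
import cv2
a=cv2.imread('pics/t0.png');cv2.imwrite('pics/t0b.png',cv2.resize(a[100:320,120:480],(800,489),interpolation=2))"
```

```text
(no output)
```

View pics/t0b.png

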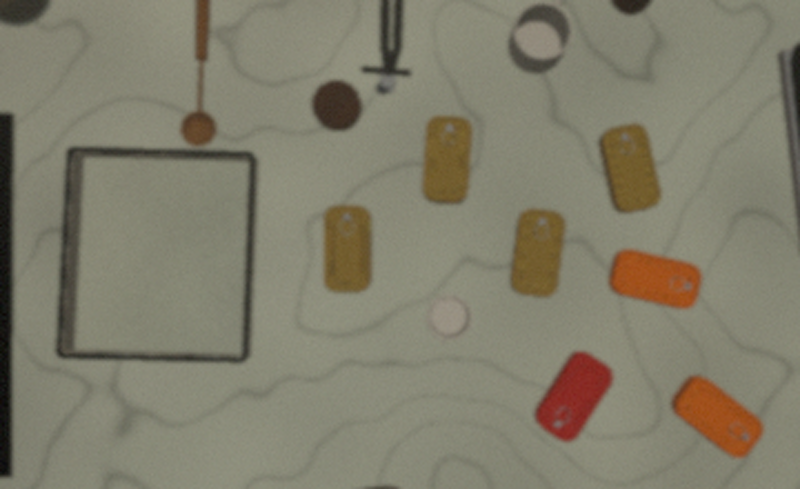

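View pics/s0.png

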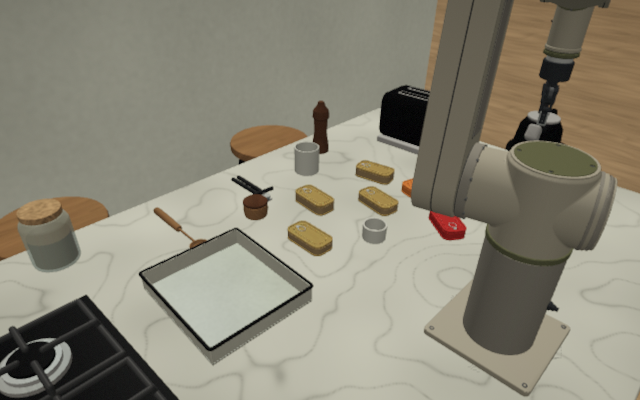

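The top view (scaled 2.22×) shows four gold tins at (348,248), (447,160), (538,252) and (630,168). Three orange/red look-alikes are at the lower right. The roasting tin, at (155,255), is empty with its long side along world x. In the side view all the tins are standing clear of each other.

Run:
```python
from h import *
s=robot.sense();p=s["tool_pos"];R=s["tcp_rot"];print(np.round(p,4),np.round(R,3).tolist(),s["clock"],s["contact_force"])
T=dict(T1=(.4763,.0575,-1.6),T2=(.597,-.083,-5.1),T3=(.4634,-.206,-10.2),T4=(.577,-.341,11.7))
for k,(x,y,a) in T.items():
    r=np.radians(a);print(k,"end",np.round([x+.055*np.cos(r),y+.055*np.sin(r)],4),np.round([x-.055*np.cos(r),y-.055*np.sin(r)],4))
# roasting tin rim corners
im=cv2.imread('pics/t0.png')
for n,z in [("roasting_tin",.045)]:
    d=eyes.silhouettes("top",n)[0];c=max(cv2.findContours(d["mask"].astype(np.uint8),0,2)[0],key=cv2.contourArea)
    q=cv2.approxPolyDP(c,8,True)[:,0];print(q.tolist());print(np.round([px2w("top",u,z)[:2] for u in q],4).tolist())
```

```text
[ 0.1988 -0.5657  0.1993] [[0.944, 0.331, -0.0], [0.331, -0.944, 0.001], [0.0, -0.001, -1.0]] 0.2 [ 0.59272309 -0.43904301 -0.56645393]
T1 end [0.5313 0.056 ] [0.4213 0.059 ]
T2 end [ 0.6518 -0.0879] [ 0.5422 -0.0781]
T3 end [ 0.5175 -0.2157] [ 0.4093 -0.1963]
T4 end [ 0.6309 -0.3298] [ 0.5231 -0.3522]
[[152, 166], [147, 259], [229, 262], [235, 170]]
[[0.6253, 0.4332], [0.3433, 0.4487], [0.3273, 0.2022], [0.6062, 0.18]]
```

>>> play_rows(increments=[{"claw":0,"travel":[0.054,0.03,-0.02],"twist":-7.6},{"claw":0,"travel":[0.108,0.059,-0.04],"twist":-7.6},{"claw":0,"travel":[0.162,0.089,-0.06],"twist":-7.6},{"claw":0,"travel":[0.216,0.118,-0.07],"twist":-7.6},{"claw":0,"travel":[0.27,0.148,-0.08],"twist":-7.6},{"claw":0,"travel":[0.324,0.177,-0.09],"twist":-7.6},{"claw":0,"travel":[0.378,0.207,-0.1],"twist":-7.6},{"claw":0,"travel":[0.432,0.236,-0.12],"twist":-7.6},{"claw":0,"travel":[0.432,0.236,-0.14],"twist":-7.6},{"claw":0,"travel":[0.432,0.236,-0.152],"twist":-7.6},{"claw":0,"travel":[0.432,0.236,-0.152],"twist":-7.6},{"claw":0,"travel":[0.432,0.236,-0.156],"twist":-7.6},{"claw":0,"travel":[0.432,0.236,-0.158],"twist":-7.6},{"claw":0,"travel":[0.432,0.236,-0.158],"twist":-7.6}])

```text
clock: 2.0
tool_pos: [0.6307, -0.3306, 0.0425]
tcp_rot: [[0.979, 0.203, 0.001], [0.203, -0.979, -0.0], [0.0, 0.0, -1.0]]
contact_force: [0.5, 0.0, 0.1]
grip_width: -0.0003
grasp_force: 0.0
```

>>> play_rows(increments=[{"claw":0,"travel":[0,0,-0.003],"twist":0},{"claw":0,"travel":[0,0,-0.005],"twist":0},{"claw":0,"travel":[0,0,-0.007],"twist":0},{"claw":0,"travel":[0,0,-0.009],"twist":0},{"claw":0,"travel":[0,0,-0.009],"twist":0}])

```text
clock: 2.62
tool_pos: [0.6307, -0.3299, 0.0326]
tcp_rot: [[0.979, 0.204, -0.0], [0.204, -0.979, 0.0], [-0.0, -0.0, -1.0]]
contact_force: [0.3, -0.7, 0.0]
grip_width: 0.0005
grasp_force: 0.0
```

>>> play_rows(increments=[{"claw":0,"travel":[0,0,-0.001],"twist":0},{"claw":0,"travel":[0,0,-0.002],"twist":0},{"claw":0,"travel":[0,0,-0.003],"twist":0},{"claw":0,"travel":[0,0,-0.003],"twist":0}])

```text
clock: 3.12
tool_pos: [0.6308, -0.33, 0.0298]
tcp_rot: [[0.979, 0.204, -0.0], [0.204, -0.979, 0.0], [-0.0, -0.0, -1.0]]
contact_force: [0.2, -0.2, -0.2]
grip_width: 0.0002
grasp_force: 0.0
```

Run:
```python
from h import *
a=save("side","s1")[120:240,310:470];b=save("top","t1")[140:230,360:450]
print(robot.sense()["contact_force"])
cv2.imwrite("pics/p1.png",np.hstack([cv2.resize(a,(440,330),interpolation=2),cv2.resize(b,(330,330),interpolation=2)])[:,:,::-1])
```

```text
[ 0.08041057 -0.25322644 -0.50531426]
```

View pics/p1.png

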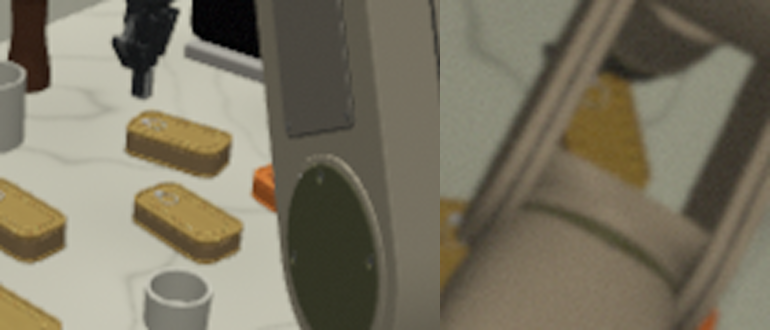

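```bash
cat >> h.py <<'E'
def w2px(cam,p):
    c=eyes.get_calibration(cam);q=np.array(c["rotation"]).T@(np.array(p)-np.array(c["xyz"]))
    return c["cx"]+c["fx"]*q[0]/-q[2], c["cy"]-c["fy"]*q[1]/-q[2]
E
python3 - <<'E'
from h import *
print(eyes.get_calibration("side"))
print("tcp side",w2px("side",robot.sense()["tool_pos"]),"top",w2px("top",robot.sense()["tool_pos"]))
eyes.camera("side")
for cam in["side"]:
  for d in eyes.silhouettes(cam,"tin_a"):
    c=max(cv2.findContours(d["mask"].astype(np.uint8),0,2)[0],key=cv2.contourArea)
    print(d["conf"],np.round(d["rect"]),np.round(px2w(cam,d["rect"][:2],.017),3))
  for d in eyes.landmark_of(cam,"tin_a"): print(d["conf"],np.round(d["pixel"]),np.round(px2w(cam,d["pixel"],0),3))
for p in [(.631,-.33,.034),(.577,-.341,.034),(.523,-.352,.034)]: print(w2px("side",p))
E
```

```text
{'fx': 455.1933670708165, 'fy': 455.1933670708165, 'cx': 322.1703836440398, 'cy': 210.92508944398344, 'xyz': array([-0.17038648,  0.72202605,  0.70582289]), 'rotation': array([[-0.72746059,  0.39033343, -0.56430568],
       [-0.68575566, -0.38573697,  0.61720836],
       [ 0.02324349,  0.83597058,  0.5482818 ]])}
tcp side (np.float64(360.177764748884), np.float64(163.42801214034415)) top (np.float64(399.9237070465835), np.float64(158.42270599962023))
0.8 [378. 201.  43.  27.] [ 0.463 -0.206  0.017]
0.73 [309. 240.  42.  33.] [0.471 0.066 0.017]
0.72 [375. 172.  39.  25.] [ 0.576 -0.34   0.017]
0.69 [406. 190.   5.  16.] [ 0.441 -0.318  0.017]
0.65 [316. 199.  42.  34.] [ 0.594 -0.086  0.017]
0.95 [314. 203.] [ 0.602 -0.087  0.   ]
0.86 [376. 177.] [ 0.57  -0.342  0.   ]
0.74 [311. 243.] [0.474 0.056 0.   ]
0.68 [421. 193.] [ 0.414 -0.36   0.   ]
0.57 [378. 207.] [ 0.457 -0.201  0.   ]
(np.float64(360.2112500379916), np.float64(162.3090812530858))
(np.float64(375.5726975430071), np.float64(166.81170883963824))
(np.float64(391.4456407057587), np.float64(171.46426204082903))
```

The crop puts the finger tip at about (362,155) in the side view, above and beyond the tin, but the TCP should project to (360,163). I'll zoom in on it.

Run:
```python
from h import *
a=save("side","s2")[110:190,330:410].copy()
a=cv2.resize(a,(560,560),interpolation=2)
p=w2px("side",robot.sense()["tool_pos"]);cv2.circle(a,(int((p[0]-330)*7),int((p[1]-110)*7)),4,(255,0,0),1)
cv2.imwrite("pics/p2.png",a[:,:,::-1])
print(px2w("side",(362,155),.03),robot.sense()["clock"])
```

```text
[ 0.66552911 -0.38205314  0.03      ] 3.425
```

View pics/p2.png

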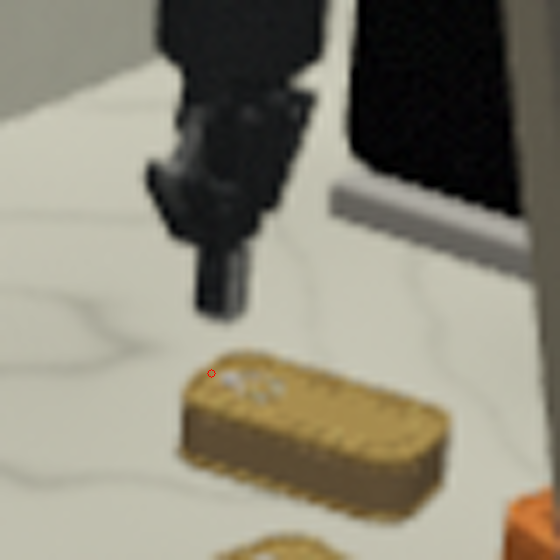

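The finger really is clear of the tin, about 20–30 mm above where the TCP reading puts it. I'll keep going down carefully and watch the force.

>>> play_rows(increments=[{"claw":0,"travel":[0,0,-0.002],"twist":0},{"claw":0,"travel":[0,0,-0.004],"twist":0},{"claw":0,"travel":[0,0,-0.006],"twist":0},{"claw":0,"travel":[0,0,-0.008],"twist":0},{"claw":0,"travel":[0,0,-0.01],"twist":0},{"claw":0,"travel":[0,0,-0.01],"twist":0}])

```text
clock: 4.18
tool_pos: [0.6307, -0.33, 0.0197]
tcp_rot: [[0.979, 0.204, -0.0], [0.204, -0.979, 0.0], [-0.0, -0.0, -1.0]]
contact_force: [-0.6, 0.9, -0.3]
grip_width: -0.0004
grasp_force: 0.0
```

```bash
cat > tip.py <<'E'
from h import *
import sys
n=sys.argv[1];s=robot.sense();p=w2px("side",s["tool_pos"]);u,v=int(p[0]),int(p[1])
a=save("side",n+"f")[v-50:v+30,u-40:u+40];a=cv2.resize(a,(480,480),interpolation=2)
cv2.circle(a,(240,300),4,(255,0,0),1);cv2.imwrite(f"pics/{n}.png",a[:,:,::-1]);print(s["tool_pos"],s["contact_force"],u,v)
E
python3 tip.py p3
```

```text
[ 0.63069075 -0.32998788  0.01968672] [-0.6107712   0.88406322 -0.31246629] 359 166
```

View pics/p3.png

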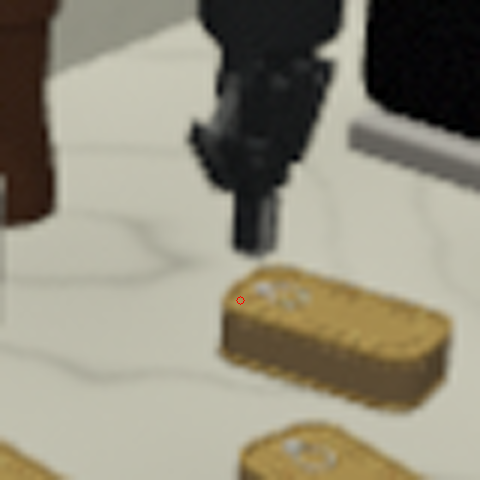

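The tip still sits 8 px above the projected TCP, so the offset is either about 28 mm vertical or a horizontal one along the view ray. The start pictures show the open gripper from both cameras, so I'll check them.

Run:
```python
from h import *
P=np.array([.1988,-.5657,.1993]);out=[]
for cam,f in(("side","s0"),("top","t0")):
    im=cv2.imread(f"pics/{f}.png");p=w2px(cam,P);b=w2px(cam,(0,0,0));print(cam,p,b)
    u=int(np.clip(p[0],60,580));v=int(np.clip(p[1],60,340))
    a=cv2.resize(im[v-60:v+60,u-60:u+60],(390,390),interpolation=2)
    for k,c in((P,(0,0,255)),(P+[0,0,.028],(0,255,0)),(P+[.035,-.05,0],(255,0,0))):
        q=w2px(cam,k);cv2.circle(a,(int((q[0]-u+60)*3.25),int((q[1]-v+60)*3.25)),4,c,1)
    out.append(a)
cv2.imwrite("pics/p4.png",np.hstack(out))
```

```text
side (np.float64(536.3691191437949), np.float64(133.66758875983584)) (np.float64(496.04645703110225), np.float64(331.0125529448604))
top (np.float64(510.0372271664391), np.float64(308.40751229506793)) (np.float64(299.3274286603894), np.float64(365.8115015381806))
```

View pics/p4.png

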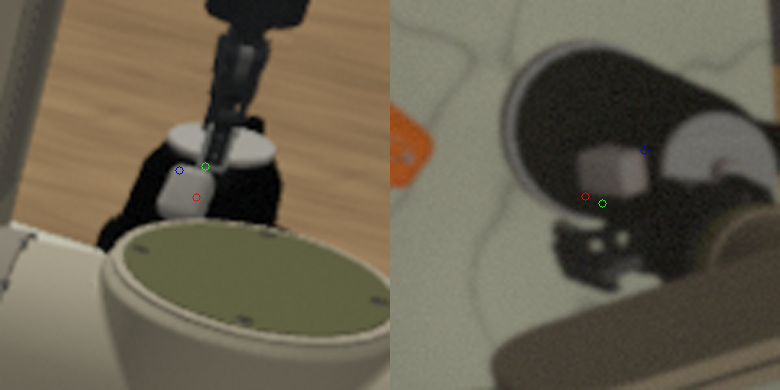

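Both views agree with a tip that is mostly vertically offset, about 25–30 mm above the TCP reading (the sideways hypothesis fails in the top view). I'll probe down to find contact.

>>> play_rows(increments=[{"claw":0,"travel":[0,0,-0.002],"twist":0},{"claw":0,"travel":[0,0,-0.004],"twist":0},{"claw":0,"travel":[0,0,-0.006],"twist":0},{"claw":0,"travel":[0,0,-0.008],"twist":0},{"claw":0,"travel":[0,0,-0.01],"twist":0},{"claw":0,"travel":[0,0,-0.01],"twist":0}])

```text
clock: 4.97
tool_pos: [0.6307, -0.33, 0.0096]
tcp_rot: [[0.979, 0.204, -0.0], [0.204, -0.979, 0.0], [-0.0, -0.0, -1.0]]
contact_force: [-0.3, 0.3, 1.1]
grip_width: 0.0
grasp_force: 0.0
```

>>> play_rows(increments=[{"claw":0,"travel":[0,0,-0.001],"twist":0},{"claw":0,"travel":[0,0,-0.002],"twist":0},{"claw":0,"travel":[0,0,-0.003],"twist":0},{"claw":0,"travel":[0,0,-0.003],"twist":0}])

```text
clock: 5.48
tool_pos: [0.6308, -0.3301, 0.0068]
tcp_rot: [[0.979, 0.204, -0.0], [0.204, -0.979, 0.0], [-0.0, -0.0, -1.0]]
contact_force: [-0.3, 0.0, 0.3]
grip_width: 0.0
grasp_force: 0.0
```

```bash
python3 tip.py p5; python3 -c "
from rig import robot
s=robot.sense();print(s['tau'],s['joints'])"
```

```text
[ 0.63078224 -0.33006363  0.00684737] [-0.29245375  0.02378932  0.30049221] 359 169
[ 1.11094836e-03 -7.49408913e+01 -4.63509393e+01 -5.84871714e-05
 -2.99890962e-03 -2.67122073e-05] [-5.54005407e-01  5.75051672e-01  1.30048792e+00 -4.66962927e-06
  1.26613575e+00  8.11609525e-01]
```

View pics/p5.png

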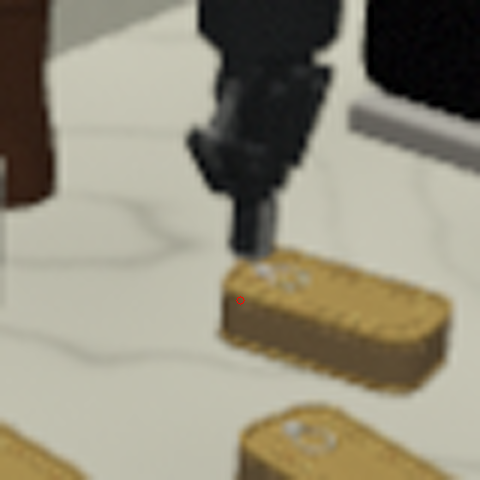

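The tip now occludes the tin's far rim at about (361,162) in the full picture, which is the rim-end point at z≈0.034. So the true tip is about 27 mm above the reading, and I press on in small steps.

>>> play_rows(increments=[{"claw":0,"travel":[0,0,-0.001],"twist":0},{"claw":0,"travel":[0,0,-0.002],"twist":0},{"claw":0,"travel":[0,0,-0.003],"twist":0},{"claw":0,"travel":[0,0,-0.003],"twist":0}])

```text
clock: 6.02
tool_pos: [0.6308, -0.33, 0.0038]
tcp_rot: [[0.979, 0.204, -0.0], [0.204, -0.979, 0.0], [-0.0, -0.0, -1.0]]
contact_force: [-0.4, 0.2, 0.1]
grip_width: -0.0004
grasp_force: 0.0
```

>>> play_rows(increments=[{"claw":0,"travel":[0,0,-0.001],"twist":0},{"claw":0,"travel":[0,0,-0.002],"twist":0},{"claw":0,"travel":[0,0,-0.003],"twist":0},{"claw":0,"travel":[0,0,-0.003],"twist":0}])

```text
clock: 6.52
tool_pos: [0.6313, -0.3302, 0.0027]
tcp_rot: [[0.979, 0.204, 0.001], [0.204, -0.979, -0.0], [0.001, 0.001, -1.0]]
contact_force: [-4.4, 2.2, 10.1]
grip_width: 0.0001
grasp_force: 4.9
```

```bash
python3 tip.py p6; python3 -c "
import cv2;a=cv2.imread('pics/p6.png');cv2.imwrite('pics/p6z.png',cv2.resize(a[150:350,170:370],(600,600),interpolation=2))"
```

```text
[ 0.63127022 -0.33022987  0.00267158] [-4.42921606  2.2209795  10.09745522] 359 170
```

View pics/p6z.png

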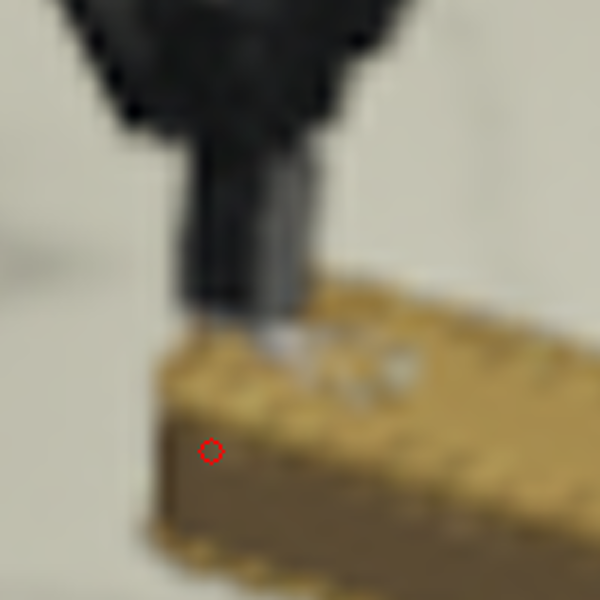

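The finger tip now rests on the end rim of the first tin (right-hand gold tin), which took 10 N without giving, so it's sound. Shut-tip height = reading + 31 mm. Next is the tin at (0.463,-0.205).

>>> play_rows(increments=[{"claw":0,"travel":[0,0,0.03],"twist":0},{"claw":0,"travel":[-0.03,0.03,0.05],"twist":-7},{"claw":0,"travel":[-0.07,0.07,0.05],"twist":-15},{"claw":0,"travel":[-0.1135,0.1145,0.04],"twist":-21.9},{"claw":0,"travel":[-0.1135,0.1145,0.02],"twist":-21.9},{"claw":0,"travel":[-0.1135,0.1145,0.012],"twist":-21.9},{"claw":0,"travel":[-0.1135,0.1145,0.009],"twist":-21.9},{"claw":0,"travel":[-0.1135,0.1145,0.006],"twist":-21.9},{"claw":0,"travel":[-0.1135,0.1145,0.004],"twist":-21.9},{"claw":0,"travel":[-0.1135,0.1145,0.002],"twist":-21.9},{"claw":0,"travel":[-0.1135,0.1145,0.0],"twist":-21.9},{"claw":0,"travel":[-0.1135,0.1145,0.0],"twist":-21.9},{"claw":0,"travel":[-0.1135,0.1145,0.0],"twist":-21.9}])

```text
clock: 8.2
tool_pos: [0.5175, -0.2156, 0.0012]
tcp_rot: [[0.984, -0.176, 0.0], [-0.176, -0.984, -0.0], [0.0, 0.0, -1.0]]
contact_force: [0.8, -0.3, 1.3]
grip_width: -0.0
grasp_force: 0.5
```

>>> play_rows(increments=[{"claw":0,"travel":[0,0,-0.001],"twist":0},{"claw":0,"travel":[0,0,-0.002],"twist":0},{"claw":0,"travel":[0,0,-0.002],"twist":0}])

```text
clock: 8.57
tool_pos: [0.5173, -0.2155, -0.0011]
tcp_rot: [[0.984, -0.176, -0.0], [-0.176, -0.984, 0.0], [-0.0, -0.0, -1.0]]
contact_force: [0.0, 0.2, -0.0]
grip_width: 0.0002
grasp_force: 0.5
```

>>> play_rows(increments=[{"claw":0,"travel":[0,0,-0.001],"twist":0},{"claw":0,"travel":[0,0,-0.002],"twist":0},{"claw":0,"travel":[0,0,-0.003],"twist":0},{"claw":0,"travel":[0,0,-0.003],"twist":0},{"claw":0,"travel":[0,0,-0.003],"twist":0}])

```text
clock: 9.2
tool_pos: [0.5178, -0.2158, -0.0026]
tcp_rot: [[0.984, -0.176, 0.001], [-0.176, -0.984, -0.0], [0.001, 0.0, -1.0]]
contact_force: [-3.7, 1.8, 13.1]
grip_width: -0.0003
grasp_force: 6.4
```

Run:
```python
from h import *
np.save("pressed.npy",np.mean([eyes.camera("side").astype(float) for _ in range(3)],0))
print(robot.sense()["contact_force"])
```

```text
[-3.99777368  1.58024026 13.45380483]
```

>>> play_rows(increments=[{"claw":0,"travel":[0,0,0.008],"twist":0},{"claw":0,"travel":[0,0,0.02],"twist":0},{"claw":0,"travel":[0,0,0.03],"twist":0},{"claw":0,"travel":[0,0,0.03],"twist":0}])

```text
clock: 9.85
tool_pos: [0.5183, -0.2161, 0.0274]
tcp_rot: [[0.984, -0.176, 0.002], [-0.176, -0.984, -0.001], [0.002, 0.001, -1.0]]
contact_force: [-0.0, 0.4, -0.0]
grip_width: 0.0002
grasp_force: 0.0
```

```bash
cat > cmp.py <<'E'
from h import *
import sys
near=eval(sys.argv[1]);out=sys.argv[2]
A=np.load("pressed.npy");B=np.mean([eyes.camera("side").astype(float) for _ in range(3)],0)
u,v=map(int,w2px("side",near))
f=lambda X,u,v:X[v-12:v+16,u-14:u+14].mean(2)
w=cv2.createHanningWindow((28,28),cv2.CV_64F)
print("near-end shift pressed->free",cv2.phaseCorrelate(f(A,u,v),f(B,u,v),w))
g=lambda X:cv2.resize(X[v-40:v+30,u-50:u+30].clip(0,255).astype(np.uint8),(400,350),interpolation=2)
cv2.imwrite(f"pics/{out}.png",np.hstack([g(A),g(B)])[:,:,::-1])
s=robot.sense();print(s["tool_pos"],s["contact_force"],s["clock"])
E
python3 cmp.py "(.4093,-.1963,.025)" p7
```

```text
near-end shift pressed->free ((0.21141487667888903, 1.4328547990304195), 1.100412762349565)
[ 0.51712895 -0.2154803   0.0256914 ] [ 0.96031776 -0.58575897  0.09465635] 10.0
```

View pics/p7.png

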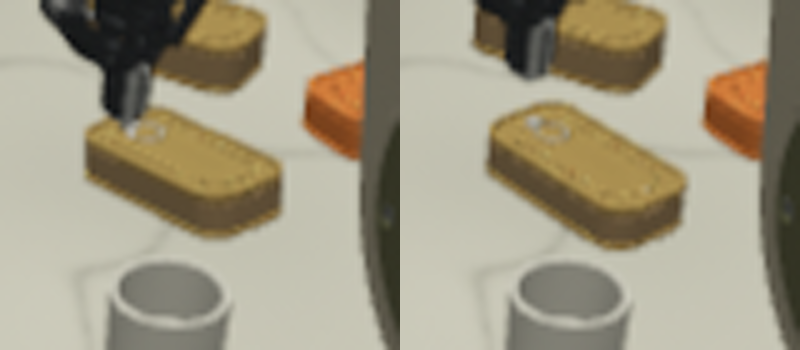

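Pressing visibly tilted this tin, and its near end fell 1.4 px on release, so tin 3 at (0.463,-0.205) is blown. Next is the far tin at (0.597,-0.083).

>>> play_rows(increments=[{"claw":0,"travel":[0.04,0.04,0.02],"twist":2},{"claw":0,"travel":[0.08,0.08,0.02],"twist":5.1},{"claw":0,"travel":[0.12,0.12,0.01],"twist":5.1},{"claw":0,"travel":[0.1345,0.128,0.0],"twist":5.1},{"claw":0,"travel":[0.1345,0.128,-0.012],"twist":5.1},{"claw":0,"travel":[0.1345,0.128,-0.016],"twist":5.1},{"claw":0,"travel":[0.1345,0.128,-0.019],"twist":5.1},{"claw":0,"travel":[0.1345,0.128,-0.021],"twist":5.1},{"claw":0,"travel":[0.1345,0.128,-0.023],"twist":5.1},{"claw":0,"travel":[0.1345,0.128,-0.025],"twist":5.1},{"claw":0,"travel":[0.1345,0.128,-0.025],"twist":5.1},{"claw":0,"travel":[0.1345,0.128,-0.025],"twist":5.1}])

```text
clock: 11.5
tool_pos: [0.6525, -0.088, 0.0027]
tcp_rot: [[0.996, -0.088, 0.001], [-0.088, -0.996, -0.001], [0.001, 0.001, -1.0]]
contact_force: [-3.3, -0.3, 8.3]
grip_width: 0.0002
grasp_force: 4.2
```

Firm at the same height with 8 N, so tin 2 is sound. Next is the tin at (0.476,0.057).

>>> play_rows(increments=[{"claw":0,"travel":[0,0,0.03],"twist":0},{"claw":0,"travel":[-0.03,0.04,0.045],"twist":3.5},{"claw":0,"travel":[-0.07,0.08,0.045],"twist":3.5},{"claw":0,"travel":[-0.11,0.12,0.035],"twist":3.5},{"claw":0,"travel":[-0.1205,0.144,0.025],"twist":3.5},{"claw":0,"travel":[-0.1205,0.144,0.013],"twist":3.5},{"claw":0,"travel":[-0.1205,0.144,0.009],"twist":3.5},{"claw":0,"travel":[-0.1205,0.144,0.006],"twist":3.5},{"claw":0,"travel":[-0.1205,0.144,0.004],"twist":3.5},{"claw":0,"travel":[-0.1205,0.144,0.002],"twist":3.5},{"claw":0,"travel":[-0.1205,0.144,0.0],"twist":3.5},{"claw":0,"travel":[-0.1205,0.144,0.0],"twist":3.5},{"claw":0,"travel":[-0.1205,0.144,0.0],"twist":3.5}])

```text
clock: 13.12
tool_pos: [0.5316, 0.0564, 0.0012]
tcp_rot: [[1.0, -0.027, 0.0], [-0.027, -1.0, 0.0], [0.0, -0.0, -1.0]]
contact_force: [-0.0, -0.4, 0.7]
grip_width: -0.0003
grasp_force: 0.5
```

>>> play_rows(increments=[{"claw":0,"travel":[0,0,-0.002],"twist":0},{"claw":0,"travel":[0,0,-0.004],"twist":0},{"claw":0,"travel":[0,0,-0.005],"twist":0},{"claw":0,"travel":[0,0,-0.005],"twist":0},{"claw":0,"travel":[0,0,-0.005],"twist":0}])

```text
clock: 13.75
tool_pos: [0.5321, 0.0565, -0.0026]
tcp_rot: [[1.0, -0.027, 0.001], [-0.027, -1.0, -0.0], [0.001, -0.0, -1.0]]
contact_force: [-4.9, -0.8, 13.4]
grip_width: 0.0
grasp_force: 6.5
```

Run:
```python
from h import *
np.save("pressed.npy",np.mean([eyes.camera("side").astype(float) for _ in range(3)],0))
```

>>> play_rows(increments=[{"claw":0,"travel":[0,0,0.008],"twist":0},{"claw":0.0854,"travel":[0,0,0.03],"twist":0},{"claw":0.0854,"travel":[0,0,0.06],"twist":0},{"claw":0.0854,"travel":[0,0,0.08],"twist":0},{"claw":0.0854,"travel":[0,0,0.08],"twist":0},{"claw":0.0854,"travel":[0,0,0.08],"twist":0}])

```text
clock: 14.65
tool_pos: [0.5306, 0.0564, 0.0749]
tcp_rot: [[1.0, -0.027, -0.001], [-0.027, -1.0, -0.0], [-0.001, 0.0, -1.0]]
contact_force: [-0.4, -0.4, -1.0]
grip_width: 0.0857
grasp_force: 0.0
```

```bash
python3 cmp.py "(.4213,.059,.025)" p8
python3 - <<'E'
from h import *
eyes.camera("side")
for n,z in(("tin_a",.017),("roasting_tin",.0225)):
  for d in eyes.silhouettes("side",n)[:6]: print(n,round(d["conf"],2),np.round(d["rect"]),np.round(px2w("side",d["rect"][:2],z),3))
print(robot.sense()["grip_width"])
E
```

```text
near-end shift pressed->free ((0.10382031972689099, 2.3645002729393294), 0.5943056481848344)
[0.53027908 0.0564124  0.07449416] [-0.36036121  0.21148543 -0.03486321] 14.8
tin_a 0.96 [311. 238.  43.  40.] [0.471 0.058 0.017]
tin_a 0.94 [378. 201.  40.  25.] [ 0.46  -0.205  0.017]
tin_a 0.88 [316. 198.  42.  30.] [ 0.598 -0.091  0.017]
tin_a 0.85 [420. 187.  39.  23.] [ 0.422 -0.361  0.017]
tin_a 0.63 [374. 172.  41.  20.] [ 0.577 -0.336  0.017]
tin_a 0.55 [437. 218.  15.  25.] [ 0.293 -0.25   0.017]
roasting_tin 0.86 [228. 295. 171. 135.] [0.45  0.333 0.022]
0.08561164634877476
```

T1 also rocks (2.4 px), so the blown tins are at (0.476,0.057) and (0.463,-0.205). Now I'll grasp T1.

>>> play_rows(increments=[{"claw":0.0854,"travel":[-0.03,0.0,0],"twist":0},{"claw":0.0854,"travel":[-0.054,0.001,0],"twist":0},{"claw":0.0854,"travel":[-0.054,0.001,-0.03],"twist":0},{"claw":0.0854,"travel":[-0.054,0.001,-0.06],"twist":0},{"claw":0.0854,"travel":[-0.054,0.001,-0.08],"twist":0},{"claw":0.0854,"travel":[-0.054,0.001,-0.09],"twist":0},{"claw":0.0854,"travel":[-0.054,0.001,-0.095],"twist":0},{"claw":0.0854,"travel":[-0.054,0.001,-0.098],"twist":0},{"claw":0.0854,"travel":[-0.054,0.001,-0.098],"twist":0}])

```text
clock: 16.08
tool_pos: [0.4778, 0.0574, -0.0216]
tcp_rot: [[1.0, -0.027, 0.001], [-0.027, -1.0, 0.0], [0.001, -0.0, -1.0]]
contact_force: [0.4, 0.9, -0.2]
grip_width: 0.0855
grasp_force: 0.0
```

>>> play_rows(increments=[{"claw":0.0854,"travel":[-0.001,0,-0.003],"twist":0},{"claw":0.0854,"travel":[-0.001,0,-0.006],"twist":0},{"claw":0.0854,"travel":[-0.001,0,-0.008],"twist":0},{"claw":0.072,"travel":[-0.001,0,-0.008],"twist":0},{"claw":0.068,"travel":[-0.001,0,-0.008],"twist":0},{"claw":0.055,"travel":[-0.001,0,-0.008],"twist":0},{"claw":0.055,"travel":[-0.001,0,-0.008],"twist":0},{"claw":0.055,"travel":[-0.001,0,-0.008],"twist":0},{"claw":0.055,"travel":[-0.001,0,-0.008],"twist":0}], squeeze=40)

```text
clock: 17.2
tool_pos: [0.4766, 0.0575, -0.0297]
tcp_rot: [[1.0, -0.027, 0.0], [-0.027, -1.0, 0.0], [0.0, -0.0, -1.0]]
contact_force: [-0.9, 1.0, 4.1]
grip_width: 0.0634
grasp_force: 44.8
```

Run:
```python
from h import *
im=eyes.camera("side");a=cv2.resize(im[185:345,150:390],(780,520),interpolation=2)
cv2.imwrite("pics/p9.png",a[:,:,::-1]);s=robot.sense();print(s["tool_pos"],s["contact_force"],s["grip_width"])
```

```text
[ 0.47666479  0.05743193 -0.0297283 ] [-1.03357474  0.16617733  5.07765221] 0.06341574731593722
```

View pics/p9.png

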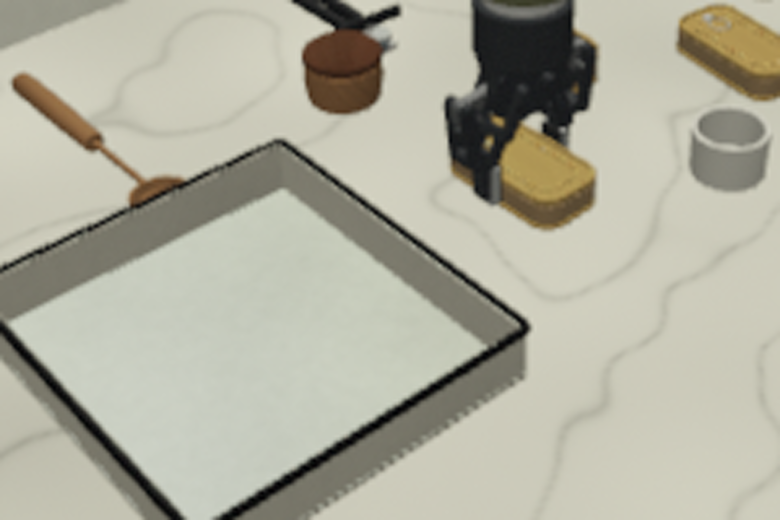

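Picture: the fingers straddle the middle of T1 at (525,170) in the crop and grip it squarely. I'll lift it, carry it to the far slot and stop above it.

>>> play_rows(increments=[{"travel":[0,0,0.02],"twist":0,"claw":0.055},{"travel":[0,0,0.05],"twist":0,"claw":0.055},{"travel":[0,0,0.09],"twist":0,"claw":0.055},{"travel":[0,0.03,0.1],"twist":0,"claw":0.055},{"travel":[0,0.07,0.1],"twist":-1,"claw":0.055},{"travel":[0.001,0.12,0.1],"twist":-2.4,"claw":0.055},{"travel":[0.001,0.17,0.1],"twist":-2.4,"claw":0.055},{"travel":[0.002,0.22,0.1],"twist":-2.4,"claw":0.055},{"travel":[0.0024,0.26,0.1],"twist":-2.4,"claw":0.055},{"travel":[0.0024,0.29,0.1],"twist":-2.4,"claw":0.055},{"travel":[0.0024,0.3105,0.1],"twist":-2.4,"claw":0.055},{"travel":[0.0024,0.3105,0.1],"twist":-2.4,"claw":0.055},{"travel":[0.0024,0.3105,0.06],"twist":-2.4,"claw":0.055},{"travel":[0.0024,0.3105,0.03],"twist":-2.4,"claw":0.055},{"travel":[0.0024,0.3105,0.015],"twist":-2.4,"claw":0.055},{"travel":[0.0024,0.3105,0.01],"twist":-2.4,"claw":0.055},{"travel":[0.0024,0.3105,0.01],"twist":-2.4,"claw":0.055}])

```text
clock: 19.38
tool_pos: [0.4794, 0.3679, -0.0192]
tcp_rot: [[0.998, -0.069, 0.001], [-0.069, -0.998, 0.0], [0.001, -0.0, -1.0]]
contact_force: [1.2, 0.1, -2.8]
grip_width: 0.0634
grasp_force: 45.3
```

>>> play_rows(increments=[{"travel":[0,0,-0.002],"twist":0,"claw":0.055},{"travel":[0,0,-0.004],"twist":0,"claw":0.055},{"travel":[0,0,-0.005],"twist":0,"claw":0.055},{"travel":[0,0,-0.005],"twist":0,"claw":0.055}])

```text
clock: 19.88
tool_pos: [0.4787, 0.3679, -0.0251]
tcp_rot: [[0.998, -0.069, -0.0], [-0.069, -0.998, -0.0], [-0.0, 0.0, -1.0]]
contact_force: [0.2, 0.2, -3.0]
grip_width: 0.063
grasp_force: 45.3
```

>>> play_rows(increments=[{"travel":[0,0,-0.001],"twist":0,"claw":0.055},{"travel":[0,0,-0.002],"twist":0,"claw":0.055},{"travel":[0,0,-0.002],"twist":0,"claw":0.055}])

```text
clock: 20.25
tool_pos: [0.4789, 0.368, -0.0257]
tcp_rot: [[0.998, -0.069, 0.0], [-0.069, -0.998, 0.0], [0.0, -0.0, -1.0]]
contact_force: [-4.7, -3.1, 9.7]
grip_width: 0.0632
grasp_force: 46.7
```

Down on the floor at the expected height. I'll open moderately, retreat, then go over T3 with the fingers open.

>>> play_rows(increments=[{"travel":[0,0,0.001],"twist":0,"claw":0.06},{"travel":[0,0,0.001],"twist":0,"claw":0.066},{"travel":[0,0,0.001],"twist":0,"claw":0.074},{"travel":[0,0,0.001],"twist":0,"claw":0.076},{"travel":[0,0,0.01],"twist":0,"claw":0.076},{"travel":[0,0,0.03],"twist":0,"claw":0.076},{"travel":[0,0,0.06],"twist":0,"claw":0.076},{"travel":[0,0,0.1],"twist":0,"claw":0.0854},{"travel":[0,-0.05,0.12],"twist":0,"claw":0.0854},{"travel":[0,-0.11,0.12],"twist":0,"claw":0.0854},{"travel":[0,-0.17,0.12],"twist":0,"claw":0.0854},{"travel":[0,-0.23,0.12],"twist":-2,"claw":0.0854},{"travel":[0,-0.29,0.12],"twist":-4,"claw":0.0854},{"travel":[-0.003,-0.35,0.12],"twist":-6,"claw":0.0854},{"travel":[-0.007,-0.41,0.12],"twist":-6.2,"claw":0.0854},{"travel":[-0.012,-0.47,0.12],"twist":-6.2,"claw":0.0854},{"travel":[-0.016,-0.53,0.12],"twist":-6.2,"claw":0.0854},{"travel":[-0.016,-0.573,0.12],"twist":-6.2,"claw":0.0854},{"travel":[-0.016,-0.573,0.12],"twist":-6.2,"claw":0.0854}])

```text
clock: 22.62
tool_pos: [0.4631, -0.2083, 0.095]
tcp_rot: [[0.984, -0.18, 0.002], [-0.18, -0.984, -0.002], [0.003, 0.001, -1.0]]
contact_force: [-0.1, 1.2, 1.0]
grip_width: 0.0856
grasp_force: 0.0
```

Run:
```python
from h import *
eyes.camera("side");s=robot.sense();print(s["tool_pos"],s["tcp_rot"][:2,0],s["clock"])
for d in eyes.silhouettes("side","tin_a")[:7]: print(round(d["conf"],2),np.round(d["rect"]),np.round(px2w("side",d["rect"][:2],.017),3),np.round(px2w("side",d["rect"][:2],.024),3))
```

```text
[ 0.46305252 -0.20645974  0.09451528] [ 0.98385725 -0.17894687] 22.675
0.94 [378. 202.  40.  28.] [ 0.459 -0.203  0.017] [ 0.452 -0.193  0.024]
0.91 [317. 199.  40.  32.] [ 0.592 -0.087  0.017] [ 0.584 -0.079  0.024]
0.8 [208. 299.  49.  51.] [0.474 0.366 0.017] [0.468 0.369 0.024]
0.64 [408. 189.  11.  19.] [ 0.439 -0.326  0.017] [ 0.433 -0.315  0.024]
0.58 [374. 172.  40.  18.] [ 0.579 -0.337  0.017] [ 0.571 -0.327  0.024]
```

T1 stands in the roasting tin at about (0.475,0.366). T3 is unmoved, so I descend on it.

>>> play_rows(increments=[{"claw":0.0854,"travel":[0,0.001,-0.04],"twist":0},{"claw":0.0854,"travel":[0,0.001,-0.08],"twist":0},{"claw":0.0854,"travel":[0,0.001,-0.1],"twist":0},{"claw":0.0854,"travel":[0,0.001,-0.112],"twist":0},{"claw":0.0854,"travel":[0,0.001,-0.118],"twist":0},{"claw":0.0854,"travel":[0,0.001,-0.123],"twist":0},{"claw":0.072,"travel":[0,0.001,-0.123],"twist":0},{"claw":0.068,"travel":[0,0.001,-0.123],"twist":0},{"claw":0.055,"travel":[0,0.001,-0.123],"twist":0},{"claw":0.055,"travel":[0,0.001,-0.123],"twist":0},{"claw":0.055,"travel":[0,0.001,-0.123],"twist":0},{"claw":0.055,"travel":[0,0.001,-0.123],"twist":0}], squeeze=40)

```text
clock: 24.22
tool_pos: [0.4635, -0.2045, -0.0292]
tcp_rot: [[0.984, -0.176, 0.001], [-0.176, -0.984, -0.001], [0.001, 0.0, -1.0]]
contact_force: [-0.6, 0.4, 6.4]
grip_width: 0.0638
grasp_force: 44.9
```

>>> play_rows(increments=[{"travel":[0,0,0.02],"twist":0,"claw":0.055},{"travel":[0,0,0.05],"twist":0,"claw":0.055},{"travel":[0,0,0.09],"twist":0,"claw":0.055},{"travel":[0,0.03,0.1],"twist":1,"claw":0.055},{"travel":[0,0.07,0.1],"twist":2,"claw":0.055},{"travel":[0.001,0.12,0.1],"twist":4,"claw":0.055},{"travel":[0.002,0.17,0.1],"twist":6.2,"claw":0.055},{"travel":[0.003,0.22,0.1],"twist":6.2,"claw":0.055},{"travel":[0.004,0.27,0.1],"twist":6.2,"claw":0.055},{"travel":[0.005,0.32,0.1],"twist":6.2,"claw":0.055},{"travel":[0.006,0.37,0.1],"twist":6.2,"claw":0.055},{"travel":[0.007,0.41,0.1],"twist":6.2,"claw":0.055},{"travel":[0.0085,0.445,0.1],"twist":6.2,"claw":0.055},{"travel":[0.0085,0.469,0.1],"twist":6.2,"claw":0.055},{"travel":[0.0085,0.469,0.1],"twist":6.2,"claw":0.055},{"travel":[0.0085,0.469,0.06],"twist":6.2,"claw":0.055},{"travel":[0.0085,0.469,0.03],"twist":6.2,"claw":0.055},{"travel":[0.0085,0.469,0.015],"twist":6.2,"claw":0.055},{"travel":[0.0085,0.469,0.008],"twist":6.2,"claw":0.055},{"travel":[0.0085,0.469,0.008],"twist":6.2,"claw":0.055}])

```text
clock: 26.72
tool_pos: [0.4716, 0.2648, -0.0216]
tcp_rot: [[0.998, -0.069, 0.0], [-0.069, -0.998, 0.0], [0.0, -0.0, -1.0]]
contact_force: [0.2, 0.4, -2.5]
grip_width: 0.0631
grasp_force: 45.3
```

>>> play_rows(increments=[{"travel":[0,0,-0.002],"twist":0,"claw":0.055},{"travel":[0,0,-0.003],"twist":0,"claw":0.055},{"travel":[0,0,-0.004],"twist":0,"claw":0.055},{"travel":[0,0,-0.005],"twist":0,"claw":0.055},{"travel":[0,0,-0.005],"twist":0,"claw":0.055}])

```text
clock: 27.35
tool_pos: [0.4718, 0.2652, -0.0252]
tcp_rot: [[0.998, -0.069, 0.001], [-0.069, -0.998, 0.0], [0.001, -0.0, -1.0]]
contact_force: [-6.3, -3.4, 14.0]
grip_width: 0.0633
grasp_force: 47.3
```

>>> play_rows(increments=[{"travel":[0,0,0.002],"twist":0,"claw":0.06},{"travel":[0,0,0.002],"twist":0,"claw":0.066},{"travel":[0,0,0.002],"twist":0,"claw":0.074},{"travel":[0,0,0.002],"twist":0,"claw":0.076},{"travel":[0,0,0.01],"twist":0,"claw":0.076},{"travel":[0,0,0.03],"twist":0,"claw":0.076},{"travel":[0,0,0.06],"twist":0,"claw":0.076},{"travel":[0,0,0.11],"twist":0,"claw":0.076},{"travel":[0,-0.05,0.14],"twist":0,"claw":0.076},{"travel":[0,-0.11,0.15],"twist":0,"claw":0.076},{"travel":[0,-0.17,0.15],"twist":0,"claw":0.076},{"travel":[0,-0.23,0.15],"twist":0,"claw":0.076},{"travel":[0,-0.29,0.15],"twist":0,"claw":0.076},{"travel":[0,-0.35,0.15],"twist":0,"claw":0.076},{"travel":[0,-0.35,0.15],"twist":0,"claw":0.076}])

```text
clock: 29.22
tool_pos: [0.4711, -0.0891, 0.1238]
tcp_rot: [[0.997, -0.075, 0.001], [-0.075, -0.997, -0.001], [0.001, 0.001, -1.0]]
contact_force: [-0.8, 0.2, -0.1]
grip_width: 0.0759
grasp_force: 0.0
```

Run:
```python
from h import *
im=eyes.camera("side");s=robot.sense();print(s["tool_pos"],s["contact_force"],s["clock"])
for d in eyes.silhouettes("side","tin_a")[:7]: print(round(d["conf"],2),np.round(d["rect"]),np.round(px2w("side",d["rect"][:2],.02),3))
cv2.imwrite("pics/p10.png",cv2.resize(im[130:370,120:440],(800,600),interpolation=2)[:,:,::-1])
```

```text
[ 0.4712155  -0.08694802  0.12357253] [-0.07947294  0.92205567  0.24509572] 29.275
0.86 [207. 300.  48.  52.] [0.472 0.37  0.02 ]
0.73 [376. 172.  38.  22.] [ 0.569 -0.333  0.02 ]
0.69 [319. 200.  41.  34.] [ 0.582 -0.085  0.02 ]
0.64 [248. 277.  51.  39.] [0.468 0.264 0.02 ]
0.6 [415. 186.  27.  26.] [ 0.431 -0.348  0.02 ]
```

View pics/p10.png

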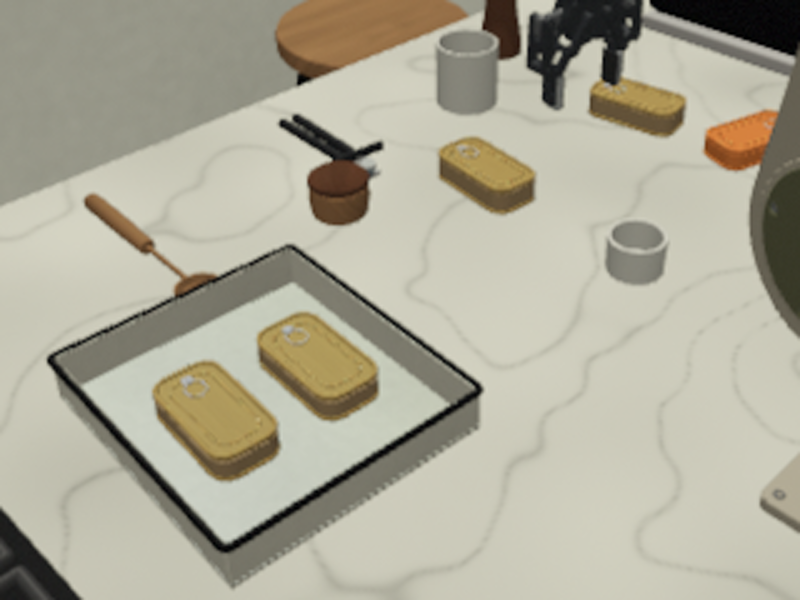

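Both blown tins stand upright side by side in the roasting tin, at (215,418) and (318,363). The sound tins at (487,175) and (637,105), and everything else, stand where they were, and the arm is clear.

```bash
python3 -c "
from rig import robot
print(robot.hand_in())"
```

```text
the job is handed in; nothing more can be done
None
```

I pressed all four gold tins at the rim; two rocked, and both now stand upright on the roasting tin's floor, with everything else left in place and the job handed in at about 29 s (no verdict shown).

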